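Take the red hand stirrer out of the keyhole rack

ROBOT

A 6-joint arm with a two-finger parallel gripper is mounted at the origin on the work surface. World frame = base frame: x ahead of the robot, y to its left, z up, the work surface at z = 0. Lengths are in mm, angles in rad, forces in N, time in s.
With the tool pointing down it reaches from about 350 to 975 mm from the base axis. Payload 7.1 kg.
Tool frame: the origin (TCP) lies at the very end of the fingers, on their centre line; the grasp point (between the pads) lies 19 mm behind it; z points along the fingers, y is the direction in which the jaws open and shut (so a half turn about z gives the same grasp; the last joint's range is limited). The gripper opens to 88 mm and grips with 3 to 60 N. Pads are 20 mm wide; open, the fingers measure 115 mm over their backs; the gripper's body (75 mm by 178 mm) begins 61 mm behind the grasp point.
Start: joints at [1.213, 0.423, 1.63, -0, 1.089, -0.019], TCP at [207.69, 589.465, 222.675] pointing down, gripper open.
Joint ranges: [-3, 3], [-0.9, 2.11], [0.09, 2.58], [-1.31, 4.45], [0.11, 2.69], [-2.54, 2.54]. Speed limits (rad/s): [2.39, 2.39, 3.01, 3.14, 3.14, 3.14].

INTERFACE

Orientations are given as a unit quaternion [x, y, z, w].
In Python, from workcell import arm, eyes, ticket gives the robot as it stands. The module is installed in compiled form; this text tells all that it offers.
- The arm moves only by the tool apply_moves, never from a script. Its argument "targets" is a list of rows, each a list of 7 numbers: the shift along the tool's x, y, z in m, then the turn, a rotation vector about the tool's x, y, z in degrees, then the closure, from 0 (fully open) to 1 (shut). In form: [[tx, ty, tz, wx, wy, wz, gripper], ...]. A call has 1 to 12 rows; each row shifts and turns the pose as measured when the row begins, along the tool's axes as they then stand; what a row does not reach is not made up. A row lasts 1/10 s, in which the tool goes at most 50 mm and 8.59 degrees, less where a joint would pass 70% of its speed; a pose out of reach is approached as far as the arm can. A call with a gripper value outside its range is refused whole. The fingers move at their own pace and stop on an object; "force" is the grip in N (left out, the last holds). Time passes only in rows, so rows that do not move let the fingers close. It gives the time, the measured TCP pose, the force and the opening at its end, in the units of the state.
- arm.state(): the state, without advancing time (a new reading comes with each control period).
- eyes.snapshot(name): name is "scene" or "top" or "wrist"; returns a dict with "color" (400x640x3 uint8, blue, green, red), "vertical_fov" (degrees; the focal length in pixels is half the picture's height over the tangent of half this angle, whatever the lens; pixels are square), "cx", "cy" (the principal point, pixels), "cam_to_world" (4x4, takes a point from camera to world coordinates). Camera axes: x right, y down, z forward; pixel columns grow to the right and rows downward; lengths in mm; the calibration is good to about 2 mm. The wrist camera is an equidistant fisheye: a pixel r from the principal point sees the ray r / f radians off the axis. A picture is of the moment at which its call begins. There is no depth.
- ticket.sign_off(): hands the job in, once; it reports no verdict.
The state is a dict: "t": time; "joint_positions": joint angles; "qd": joint speeds; "effort": joint torques, N m; "tool_pos": TCP position; "tcp_rot": TCP orientation; "ft_force": force on the tool from outside, world axes, zero at the start; "wrist_torque": the same for the moment, N m; "opening": opening from 0.0 (shut) to 1.0 (fully open).
Only numpy, scipy, OpenCV 4.12 (cv2) and the standard library are available. Lean on these libraries where they do the work, as an engineer would, in place of code of your own. Each camera call takes 0.05 s, during which the arm holds its last target. There are 200 camera calls.

TASK

Two hand stirrers hang by their white discs in the keyhole rack. Slide the red-gripped one along its slot to the wide end, lift it out there, and stand it upright in the grey tray for washing. Leave the yellow one hanging where it is.

Things in the scene. Friction and masses are not known exactly. Their poses are not given: they have to be found in the camera images.
- rack: Fixed level blue plate 150 (x) x 240 (y) mm, 5 thick, top 110 mm above the bench, on 4 legs. Origin on the bench. Two closed keyhole slots along rack x at y = +60 and -60 mm: 18 mm wide from x = -10 to +45; wide end, 50 mm across, centred at x = -35 (robot side). Shafts fit the narrow part; feet, below the plate, pass only the wide end; discs rest on the plate everywhere.
- red_stirrer_grip (a point): Hand stirrer, upright, 135 mm tall, 0.2 kg. From below: steel foot (30 mm diameter, 25 tall), shaft (8 mm diameter, 50 long), white disc (60 mm diameter, 5 thick), red round grip (22 mm diameter, 55 tall). Point: centre of the grip, 107.5 mm above the foot's underside; z up its axis. The one to take; hangs in the narrow part of either slot, its disc lying loose on the plate.
- yellow_stirrer_grip (a point): Hand stirrer, upright, 135 mm tall, 0.2 kg. From below: steel foot (30 mm diameter, 25 tall), shaft (8 mm diameter, 50 long), white disc (60 mm diameter, 5 thick), yellow round grip (22 mm diameter, 55 tall). Point: centre of the grip, 107.5 mm above the foot's underside; z up its axis. Bystander, hangs in the other slot.
- tray: Fixed light grey open tray, 200 mm (x) by 160 mm (y) outside, walls 5 mm thick and 30 mm high in all, floor 5 mm thick. Origin: centre of its underside, on the bench.
Mind the look-alikes: they are no part of the job. Leave any green look-alike of the part that bears red_stirrer_grip alone.

How it is judged (in metres and radians):
On the way, in this order (a step that is already met when the one before it is completed fails the run):
1. the red stirrer is slid to the wide end of its slot, its foot still below the plate (x of red_stirrer_grip in the frame of rack between -0.055 and -0.02 m and z of red_stirrer_grip in the frame of rack below 0.185 m).
2. the red stirrer is lifted out, its foot above the plate (z of red_stirrer_grip in the frame of rack above 0.218 m).
At the end, for the whole second after the job is handed in: The red stirrer stands upright (within 10 degrees) on the floor of the tray, its axis at least 15 mm inside the tray's outer edges, and stays there; the yellow stirrer still hangs within 20 mm of where it was (x of red_stirrer_grip in the frame of tray between -0.085 and 0.085 m and y of red_stirrer_grip in the frame of tray between -0.065 and 0.065 m and z of red_stirrer_grip in the frame of tray between 0.102 and 0.122 m and angle between red_stirrer_grip's own z axis and vertical below 0.17 rad and distance of yellow_stirrer_grip from where it was at the start of the episode below 0.02 m); the robot touches nothing.
It fails at once if the yellow stirrer is moved by more than 20 mm (distance of yellow_stirrer_grip from where it was at the start of the episode above 0.02 m).
It also fails if it takes over 48 s, if anything falls off the work surface, if the arm or the gripper's body presses on something with over 40 N, if the wrist force passes 120 N, or if a joint passes its speed limit or range.

## Working session

There is one attempt and no reset: what is moved stays moved. The work goes in short steps, Python scripts to look and compute and a tool call to move; the robot and the scene stay as the last step left them, time stands still between calls to the robot, and variables do not carry over. Pictures are saved under pics/ and viewed, about 8 in all and at most 12, crops included, and the job is handed in when it is done.

Besides the shell and the picture viewer there is one more tool, called after ">>>" as name(argument=value, ...) on one line, values as JSON. apply_moves: Moves the arm, as the interface text tells. Its arguments: {"type":"object","properties":{"targets":{"type":"array"},"force":{"type":"number"}},"required":["targets"]}

```bash
mkdir -p pics; cat > h.py <<'E'
import numpy as np, cv2
from workcell import arm, eyes, ticket
def snap(n,f):
    s=eyes.snapshot(n); cv2.imwrite(f'pics/{f}.png',s['color']); np.savez(f'pics/{f}.npz',**{k:np.array(v) for k,v in s.items()}); return s
def ray(s,u,v,z):
    f=200/np.tan(np.radians(float(s['vertical_fov']))/2)
    T=np.array(s['cam_to_world']); d=T[:3,:3]@np.array([(u-s['cx'])/f,(v-s['cy'])/f,1]); o=T[:3,3]
    return o+d*(z-o[2])/d[2]
def proj(s,p):
    f=200/np.tan(np.radians(float(s['vertical_fov']))/2)
    T=np.array(s['cam_to_world']); q=T[:3,:3].T@(np.array(p)-T[:3,3]); return q[0]/q[2]*f+s['cx'],q[1]/q[2]*f+s['cy']
E
python3 - <<'E'
from h import *
a=snap('scene','s0');b=snap('top','t0')
for s in(a,b):print(s['vertical_fov'],s['cx'],s['cy'],np.round(s['cam_to_world'],3).tolist())
print(arm.state())
E
```

```text
53.00924005184824 313.2777291095929 196.92830594970167 [[-0.634, 0.548, -0.546, 1131.275], [0.773, 0.435, -0.461, 444.827], [-0.015, -0.714, -0.7, 768.212], [0.0, 0.0, 0.0, 1.0]]
42.00927492189177 314.2064187419848 196.80413707522922 [[0.023, -0.998, 0.066, 558.703], [-1.0, -0.023, 0.009, 16.14], [-0.007, -0.066, -0.998, 1087.48], [0.0, 0.0, 0.0, 1.0]]
{'t': 0.1, 'joint_positions': array([ 1.21301133e+00,  4.23746602e-01,  1.63057644e+00,  4.53564515e-05,
        1.08862396e+00, -1.89848500e-02]), 'qd': array([ 1.28969000e-03, -1.58458669e-03, -4.04869656e-03, -7.65731758e-04,
       -2.24774251e-04,  3.99703105e-05]), 'effort': array([ 4.31774670e-04, -5.45618856e+01, -2.74326682e+01,  6.44411612e-02,
        1.88318244e-02, -3.62740059e-05]), 'tool_pos': array([207.50584778, 589.02836593, 222.0051551 ]), 'tcp_rot': array([ 1.68601381e-01,  9.85684085e-01, -6.61435696e-04, -1.46547070e-04]), 'ft_force': array([0.234871  , 0.16164277, 0.43863677]), 'wrist_torque': array([-0.01048246,  0.01123125,  0.00315055]), 'opening': 1.0020977039362637}
```

View pics/s0.png

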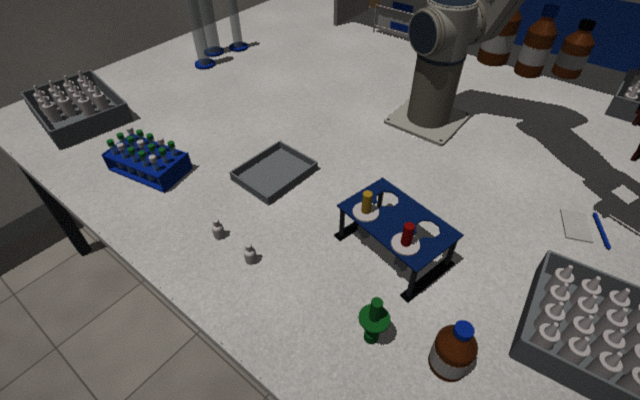

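View pics/t0.png

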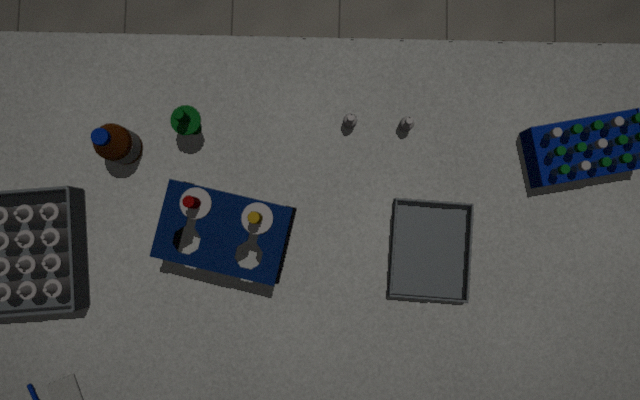

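Candidates in the top view are the red grip at (190,202), the yellow grip at (254,218) and the green look-alike at (185,120). By the description it is the red one, in the rack slot at left. I'll check that in a crop and measure.

```bash
python3 - <<'E'
from h import *
s=dict(np.load('pics/t0.npz')); c=s['color']
hsv=cv2.cvtColor(c,cv2.COLOR_BGR2HSV)
roi=np.zeros(c.shape[:2],np.uint8); roi[170:300,145:305]=255
m=cv2.inRange(hsv,(105,120,30),(125,255,255))&roi
m=cv2.morphologyEx(m,cv2.MORPH_CLOSE,np.ones((3,3)))
n,l,st,ce=cv2.connectedComponentsWithStats(m); k=1+st[1:,4].argmax()
pts=np.argwhere(l==k)[:,::-1].astype(float)
W=np.array([ray(s,*p,110)[:2] for p in pts],np.float32)
r=cv2.minAreaRect(W); print('rack',r); print(cv2.boxPoints(r))
for nm,lo,hi,z in(('red',(0,150,60),(8,255,255),170),('yel',(15,130,80),(32,255,255),170)):
    q=cv2.inRange(hsv,lo,hi)&roi; p=np.argwhere(q)[:,::-1]; print(nm,len(p),p.mean(0),ray(s,*p.mean(0),z),ray(s,*p.mean(0),155))
w=cv2.inRange(hsv,(0,0,120),(180,70,255))&roi
n,l,st,ce=cv2.connectedComponentsWithStats(w)
for i in range(1,n):
    if st[i,4]>60: 
        b=st[i]; print('white',b,ce[i],ray(s,*ce[i],115), ray(s,b[0]+b[2]/2-.5,b[1]+b[3]/2-.5,115))
# tray outer corners at z=30
t=np.array([[394,199],[473,204],[468,303],[387,299]],float)
T=np.array([ray(s,*p,30)[:2] for p in t]); print(T,T.mean(0))
a=cv2.resize(c[165:305,140:310],None,fx=3,fy=3,interpolation=2)
d=cv2.resize(c[190:315,380:480],None,fx=3,fy=3,interpolation=2)
h=max(a.shape[0],d.shape[0]); o=np.zeros((h,a.shape[1]+d.shape[1]-0,3),np.uint8)
o[:a.shape[0],:a.shape[1]]=a;o[:d.shape[0],a.shape[1]:]=d
o=o[:, :800]; cv2.imwrite('pics/c1.png',cv2.convertScaleAbs(o,alpha=1.6))
E
```

```text
rack ((553.2413330078125, 197.8587646484375), (239.81027221679688, 149.41578674316406), 77.93561553955078)
[[455.122    96.21668]
 [601.23773  64.98719]
 [651.36066 299.50085]
 [505.24493 330.73035]]
red 83 [188.         200.96385542] [606.55860361 247.28319592 170.        ] [607.34099792 251.06218223 155.        ]
yel 101 [253.07920792 216.92079208] [581.05349982 131.3016246  170.        ] [581.4189078  133.18441277 155.        ]
[[ 627.50374487 -136.48235088]
 [ 621.02267636 -296.61700649]
 [ 422.18639581 -287.30758152]
 [ 426.15701332 -125.14537816]] [ 524.21745759 -211.38807926]
```

View pics/c1.png

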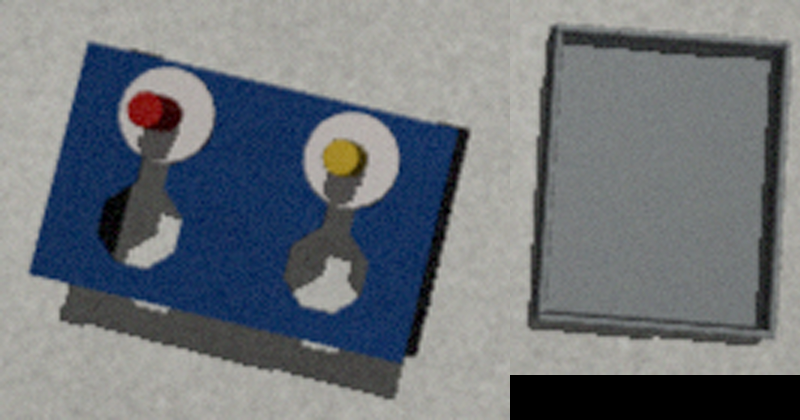

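```bash
cat >> h.py <<'E'
from scipy.spatial.transform import Rotation as R
def plan(p,yaw):  # yaw deg = world heading of tool y, tool down
    st=arm.state(); q=R.from_quat(st['tcp_rot']); c,s=np.cos(np.radians(yaw)),np.sin(np.radians(yaw))
    y=np.array([c,s,0]);z=np.array([0,0,-1.]);G=R.from_matrix(np.c_[np.cross(y,z),y,z])
    print('t',st['t'],'pos',st['tool_pos'].round(1),'F',st['ft_force'].round(1),'open',round(st['opening'],3))
    print('shift(tool,m)',(q.inv().apply(np.array(p)-st['tool_pos'])/1000).round(4),'turn deg',np.degrees((q.inv()*G).as_rotvec()).round(2))
C=np.array([553.2,197.9]);A=np.radians(-12.07);M=np.array([[np.cos(A),-np.sin(A)],[np.sin(A),np.cos(A)]])
def rk(w):return (M.T@(np.array(w)[:2]-C)).round(1)
def wd(r):return (C+M@np.array(r)).round(1)
E
python3 - <<'E'
from h import *
s=dict(np.load('pics/t0.npz'))
for n,u,v,z in(('red disc',167,114,115),('red top',147,108,170),('yel disc',352,161,115),('yel top',343,157,170),('wide red',140,231,110)):
    w=ray(s,140+(u-1)/3,165+(v-1)/3,z); print(n,w.round(1),rk(w))
print('wide',wd([-35,60]))
plan([600,245,260],77.93)
E
```

```text
red disc [606.6 247.3 115. ] [41.9 59.4]
red top [607.1 246.1 170. ] [42.6 58.4]
yel disc [579.9 130.8 115. ] [ 40.2 -60. ]
yel top [581.  129.7 170. ] [ 41.4 -60.9]
wide red [533.3 262.5 110. ] [-33.  59.]
wide [531.5 263.9]
t 0.1 pos [207.5 589.  222. ] F [0.2 0.2 0.4] open 1.002
shift(tool,m) [-0.4845 -0.1941 -0.0378] turn deg [-0.08 -0.01 -7.34]
```

>>> apply_moves(targets=[[0,0,-0.038,0,0,-7.34,0],[-0.042,-0.0228,0,0,0,0,0],[-0.042,-0.0228,0,0,0,0,0],[-0.042,-0.0228,0,0,0,0,0],[-0.042,-0.0228,0,0,0,0,0],[-0.042,-0.0228,0,0,0,0,0],[-0.042,-0.0228,0,0,0,0,0],[-0.042,-0.0228,0,0,0,0,0],[-0.042,-0.0228,0,0,0,0,0],[-0.042,-0.0228,0,0,0,0,0],[-0.042,-0.0228,0,0,0,0,0],[0,0,0,0,0,0,0]], force=25)

```text
t: 1.3
tool_pos: [584.0, 268.5, 257.5]
tcp_rot: [0.099, 0.995, -0.003, -0.001]
ft_force: [-0.0, 1.0, -0.6]
opening: 1.001
```

```bash
python3 - <<'E'
from h import *
plan([607,247,260],77.93)
E
```

```text
t 1.3 pos [584.  268.5 257.5] F [-0.   1.  -0.6] open 1.001
shift(tool,m) [-0.0268 -0.0165 -0.0024] turn deg [-0.36 -0.11  0.66]
```

>>> apply_moves(targets=[[-0.0268,-0.0165,0.03,-0.36,-0.1,0.66,0],[0,0,0.03,0,0,0,0],[0,0,0,0,0,0,0]])

```text
t: 1.6
tool_pos: [608.0, 245.5, 195.9]
tcp_rot: [0.107, 0.994, 0.001, -0.0]
ft_force: [-0.2, -1.1, -0.3]
opening: 0.999
```

```bash
python3 - <<'E'
from h import *
plan([607,247,128],77.93)
s=snap('wrist','w1'); print(s['vertical_fov'],s['cx'],s['cy'],np.round(s['cam_to_world'],3).tolist())
E
```

```text
t 1.6 pos [608.  245.5 195.9] F [-0.2 -1.1 -0.3] open 0.999
shift(tool,m) [0.0013 0.0012 0.0679] turn deg [ 0.06 -0.02 -0.21]
65.70646984690485 319.9649942732067 196.6686764678805 [[0.212, 0.93, 0.298, 525.781], [0.977, -0.203, -0.064, 262.39], [0.001, 0.305, -0.952, 356.169], [0.0, 0.0, 0.0, 1.0]]
```

View pics/w1.png

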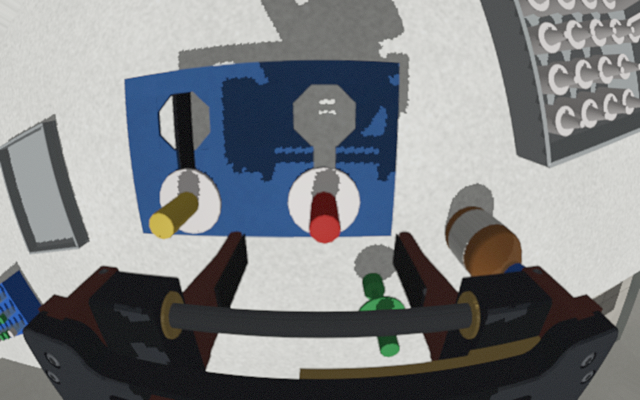

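The wrist view shows the red grip top at (326,228), between the jaw tips at about (242,236) and (400,236). The yellow grip is at (162,225), clear on the left. I'll check the red position with the fisheye model.

```bash
cat >> h.py <<'E'
def fray(s,u,v,z):
    f=200/np.tan(np.radians(float(s['vertical_fov']))/2); a=np.array([u-s['cx'],v-s['cy']]);r=np.hypot(*a);th=r/f
    T=np.array(s['cam_to_world']);d=T[:3,:3]@np.r_[a/r*np.sin(th),np.cos(th)];o=T[:3,3];return o+d*(z-o[2])/d[2]
E
python3 - <<'E'
from h import *
s=dict(np.load('pics/w1.npz'))
for p in((326,229,170),(323,201,115),(162,225,170)): w=fray(s,*p);print(w.round(1),rk(w))
E
```

```text
[606.7 249.1 170. ] [41.6 61.3]
[605.5 247.9 115. ] [40.7 59.9]
[580.9 134.7 170. ] [ 40.3 -56. ]
```

>>> apply_moves(targets=[[0,0,0.008,0,0,0,0]])

```text
t: 1.75
tool_pos: [610.0, 247.0, 192.0]
tcp_rot: [0.106, 0.994, 0.002, 0.003]
ft_force: [0.4, 0.3, 0.1]
opening: 0.996
```

>>> apply_moves(targets=[[0.0035,0,0.022,0,0,0,0],[0,0,0.022,0,0,0,0],[0,0,0.02,0,0,0,0],[0,0,0,0,0,0,0]])

```text
t: 2.15
tool_pos: [607.3, 252.4, 130.9]
tcp_rot: [0.104, 0.995, 0.004, 0.006]
ft_force: [-0.2, -0.3, -1.1]
opening: 1.002
```

```bash
python3 - <<'E'
from h import *
plan([606.5,247.5,128],77.93)
E
```

```text
t 2.15 pos [607.3 252.4 130.9] F [-0.2 -0.3 -1.1] open 1.002
shift(tool,m) [-0.0002 -0.0049  0.0029] turn deg [0.48 0.61 0.12]
```

>>> apply_moves(targets=[[0,-0.005,0.003,0.48,0.6,0.1,0],[0,0,0,0,0,0,0]])

```text
t: 2.35
tool_pos: [606.8, 248.7, 130.3]
tcp_rot: [0.104, 0.995, 0.0, 0.001]
ft_force: [-0.0, -0.4, -0.8]
opening: 0.999
```

```bash
python3 - <<'E'
from h import *
plan([606.5,247.5,128],77.93)
E
```

```text
t 2.35 pos [606.8 248.7 130.3] F [-0.  -0.4 -0.8] open 0.999
shift(tool,m) [ 0.     -0.0012  0.0023] turn deg [0.05 0.1  0.11]
```

Aligned, so I'll close.

>>> apply_moves(targets=[[0,-0.001,0.002,0,0,0,0.5],[0,0,0,0,0,0,0.7],[0,0,0,0,0,0,1],[0,0,0,0,0,0,1],[0,0,0,0,0,0,1],[0,0,0,0,0,0,1],[0,0,0,0,0,0,1],[0,0,0,0,0,0,1]], force=25)

```text
t: 3.15
tool_pos: [608.5, 248.3, 132.0]
tcp_rot: [0.104, 0.995, 0.002, 0.003]
ft_force: [0.3, 0.5, -0.4]
opening: 0.311
```

```bash
python3 - <<'E'
from h import *
plan([606.5,247.5,133],77.93)
E
```

```text
t 3.15 pos [608.5 248.3 132. ] F [ 0.3  0.5 -0.4] open 0.311
shift(tool,m) [ 0.0018 -0.0012 -0.001 ] turn deg [0.23 0.37 0.1 ]
```

>>> apply_moves(targets=[[0,0,0,0,0,0,1],[0,0,0,0,0,0,1],[0,0,0,0.2,0.3,0,1],[0,0,-0.005,0,0,0,1],[0,0,0,0,0,0,1]])

```text
t: 3.65
tool_pos: [608.1, 248.2, 136.7]
tcp_rot: [0.104, 0.995, -0.0, -0.0]
ft_force: [0.1, -0.0, -1.5]
opening: 0.25
```

```bash
python3 - <<'E'
from h import *
plan([606.5,247.5,138],77.93)
p=arm.state()['tool_pos'];print(rk(p));w=wd([-36,60]);plan([*w,138],77.93)
E
```

```text
t 3.65 pos [608.1 248.2 136.7] F [ 0.1 -0.  -1.5] open 0.25
shift(tool,m) [ 0.0014 -0.0011 -0.0013] turn deg [-0.02 -0.01  0.1 ]
[43.2 60.7]
t 3.65 pos [608.1 248.2 136.7] F [ 0.1 -0.  -1.5] open 0.25
shift(tool,m) [ 0.0792 -0.0006 -0.0013] turn deg [-0.02 -0.01  0.1 ]
```

Gripped at opening 0.25, which is 22 mm. I'll slide it along +x of the tool, which is rack −x.

>>> apply_moves(targets=[[0.014,0,-0.001,0,0,0,1],[0.014,0,0,0,0,0,1],[0.014,0,0,0,0,0,1],[0.014,0,0,0,0,0,1]])

```text
t: 4.05
tool_pos: [548.9, 259.9, 136.9]
tcp_rot: [0.105, 0.994, -0.001, -0.001]
ft_force: [0.1, 0.3, -2.5]
opening: 0.244
```

```bash
python3 - <<'E'
from h import *
p=arm.state()['tool_pos'];print(rk(p));w=wd([-36,60]);plan([*w,138],77.93)
E
```

```text
[-17.1  59.8]
t 4.05 pos [548.9 259.9 136.9] F [ 0.1  0.3 -2.5] open 0.244
shift(tool,m) [ 0.0189  0.0002 -0.001 ] turn deg [-0.07 -0.1   0.03]
```

>>> apply_moves(targets=[[0.012,0,-0.001,0,0,0,1],[0.004,0,0,0,0,0,1],[0,0,0,0,0,0,1]])

```text
t: 4.35
tool_pos: [528.4, 264.2, 138.2]
tcp_rot: [0.104, 0.995, -0.001, -0.002]
ft_force: [0.1, -0.1, -1.5]
opening: 0.251
```

```bash
python3 - <<'E'
from h import *
p=arm.state()['tool_pos'];print(rk(p));w=wd([-34.5,60]);plan([*w,138],77.93)
s=snap('wrist','w2');t=snap('scene','s2')
a=s['color'][50:300,150:450];b=t['color'][150:300,310:490]
f=lambda i,k:cv2.resize(i,(390,k))
cv2.imwrite('pics/c2.png',np.hstack([f(a,325),f(b,325)]))
E
```

```text
[-38.1  59.6]
t 4.35 pos [528.4 264.2 138.2] F [ 0.1 -0.1 -1.5] open 0.251
shift(tool,m) [-0.0036  0.0004  0.0002] turn deg [-0.13 -0.18  0.17]
```

View pics/c2.png

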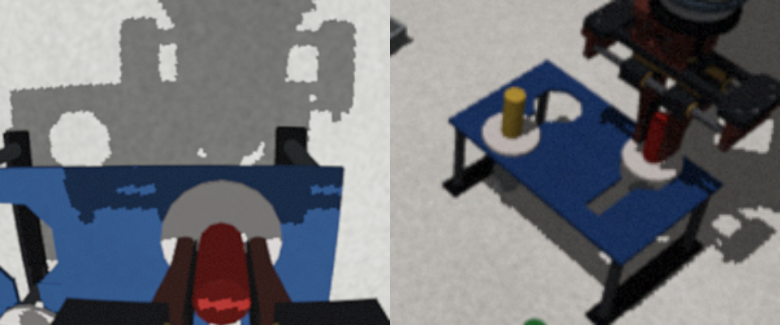

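The red disc sits over the wide end, held upright, and the yellow one is still in place. I'll centre by 3 mm and lift.

>>> apply_moves(targets=[[-0.0033,0,0,-0.1,-0.2,0.1,1],[0,0,0,0,0,0,1],[0,0,-0.012,0,0,0,1],[0,0,-0.015,0,0,0,1],[0,0,-0.015,0,0,0,1]])

```text
t: 4.95
tool_pos: [533.8, 262.4, 181.2]
tcp_rot: [0.106, 0.994, -0.001, -0.001]
ft_force: [0.0, -0.1, -2.8]
opening: 0.247
```

```bash
python3 - <<'E'
from h import *
p=arm.state()['tool_pos'];print(rk(p));w=wd([-34.5,60]);plan([*w,290],77.93)
E
```

```text
[-32.5  59. ]
t 4.95 pos [533.8 262.4 181.2] F [ 0.  -0.1 -2.8] open 0.247
shift(tool,m) [ 0.0021  0.0009 -0.1088] turn deg [-0.1  -0.05 -0.07]
```

>>> apply_moves(targets=[[0.001,0.001,-0.02,0,0,0,1],[0,0,-0.025,0,0,0,1],[0,0,-0.03,0,0,0,1],[0,0,-0.035,0,0,0,1],[0,0,0,0,0,0,1]])

```text
t: 5.45
tool_pos: [534.8, 263.8, 304.3]
tcp_rot: [0.106, 0.994, 0.001, 0.003]
ft_force: [-0.3, 0.3, -2.2]
opening: 0.244
```

```bash
python3 - <<'E'
from h import *
p=arm.state()['tool_pos'];print(rk(p));plan([524,-211,290],77.93)
E
```

```text
[-31.8  60.6]
t 5.45 pos [534.8 263.8 304.3] F [-0.3  0.3 -2.2] open 0.244
shift(tool,m) [-0.0897 -0.4664  0.0132] turn deg [ 0.2   0.34 -0.13]
```

>>> apply_moves(targets=[[-0.004,-0.02,0,0.2,0.3,0,1],[-0.0075,-0.039,0,0,0,0,1],[-0.0075,-0.039,0,0,0,0,1],[-0.0075,-0.039,0,0,0,0,1],[-0.0075,-0.039,0,0,0,0,1],[-0.0075,-0.039,0,0,0,0,1],[-0.0075,-0.039,0,0,0,0,1],[-0.0075,-0.039,0,0,0,0,1],[-0.0075,-0.039,0,0,0,0,1],[-0.0075,-0.039,0,0,0,0,1],[-0.0075,-0.039,0,0,0,0,1],[0,0,0,0,0,0,1]])

```text
t: 6.65
tool_pos: [521.2, -168.6, 302.9]
tcp_rot: [0.105, 0.995, 0.001, 0.001]
ft_force: [0.5, 0.2, -2.7]
opening: 0.245
```

```bash
python3 - <<'E'
from h import *
plan([524,-211,130],77.93)
E
```

```text
t 6.65 pos [ 521.2 -168.6  302.9] F [ 0.5  0.2 -2.7] open 0.245
shift(tool,m) [-0.0113 -0.0412  0.1728] turn deg [0.11 0.07 0.05]
```

>>> apply_moves(targets=[[-0.0113,-0.041,0.02,0,0,0,1],[0,0,0.035,0,0,0,1],[0,0,0.035,0,0,0,1],[0,0,0.035,0,0,0,1],[0,0,0.03,0,0,0,1],[0,0,0,0,0,0,1]])

```text
t: 7.25
tool_pos: [523.8, -210.3, 143.8]
tcp_rot: [0.107, 0.994, 0.001, 0.002]
ft_force: [-0.3, 0.9, -3.2]
opening: 0.247
```

```bash
python3 - <<'E'
from h import *
plan([524,-211,106],77.93)
s=snap('scene','s3'); cv2.imwrite('pics/c3.png',cv2.resize(s['color'][80:330,200:500],None,fx=2,fy=2))
E
```

```text
t 7.25 pos [ 523.8 -210.3  143.8] F [-0.3  0.9 -3.2] open 0.247
shift(tool,m) [-0.0002 -0.0008  0.0378] turn deg [ 0.19  0.22 -0.18]
```

View pics/c3.png

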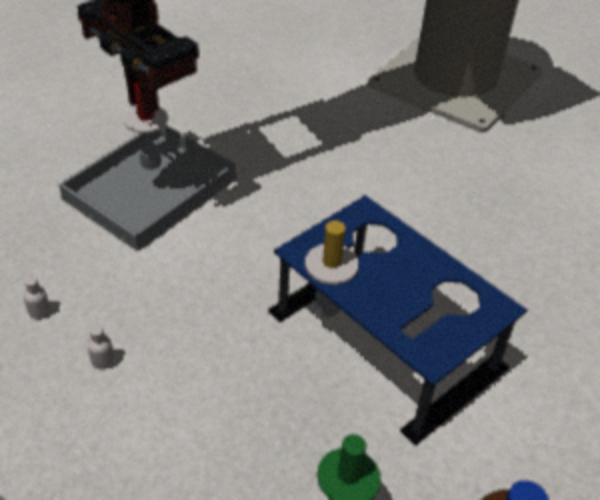

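The red stirrer hangs upright over the tray, foot at about crop (150,155), and the yellow one is undisturbed at (335,245). Lowering.

>>> apply_moves(targets=[[0,0,0.016,0.2,0.2,0,1],[0,0,0.014,0,0,0,1],[0,0,0.004,0,0,0,1],[0,0,0.001,0,0,0,1]])

```text
t: 7.7
tool_pos: [528.5, -211.0, 112.8]
tcp_rot: [0.106, 0.994, -0.002, 0.005]
ft_force: [0.4, 0.9, -2.0]
opening: 0.248
```

```bash
python3 - <<'E'
from h import *
plan([524,-211,101],77.93)
E
```

```text
t 7.7 pos [ 528.5 -211.   112.8] F [ 0.4  0.9 -2. ] open 0.248
shift(tool,m) [ 0.0045 -0.0009  0.0118] turn deg [-0.13  0.59 -0.12]
```

>>> apply_moves(targets=[[0,0,0.005,-0.1,0.6,0,1],[0,0,0.003,0,0,0,1],[0,0,0.001,0,0,0,1]])

```text
t: 8.0
tool_pos: [529.6, -211.4, 104.4]
tcp_rot: [0.106, 0.994, -0.0, 0.001]
ft_force: [0.2, 0.1, -3.0]
opening: 0.246
```

```bash
python3 - <<'E'
from h import *
plan([524,-211,101],77.93)
E
```

```text
t 8.0 pos [ 529.6 -211.4  104.4] F [ 0.2  0.1 -3. ] open 0.246
shift(tool,m) [ 0.0055 -0.0007  0.0034] turn deg [-0.04  0.07 -0.12]
```

>>> apply_moves(targets=[[0,0,0.002,0,0,0,1],[0,0,0.001,0,0,0,1]])

```text
t: 8.2
tool_pos: [530.3, -211.8, 102.2]
tcp_rot: [0.106, 0.994, -0.001, 0.001]
ft_force: [-3.0, 1.8, 10.9]
opening: 0.246
```

>>> apply_moves(targets=[[0,0,0.001,0,0,0,1],[0,0,0,0,0,0,1]])

```text
t: 8.4
tool_pos: [530.7, -212.1, 102.7]
tcp_rot: [0.106, 0.994, -0.001, 0.002]
ft_force: [-0.2, 0.2, -2.1]
opening: 0.245
```

Contact felt at TCP z ≈ 102. Releasing.

>>> apply_moves(targets=[[0,0,0.0005,0,0,0,0.8],[0,0,0,0,0,0,0.7],[0,0,0,0,0,0,0.6],[0,0,0,0,0,0,0.5],[0,0,0,0,0,0,0.3],[0,0,0,0,0,0,0],[0,0,0,0,0,0,0],[0,0,0,0,0,0,0],[0,0,0,0,0,0,0]])

```text
t: 9.3
tool_pos: [531.7, -212.5, 102.8]
tcp_rot: [0.106, 0.994, -0.001, 0.003]
ft_force: [0.3, 0.0, -0.7]
opening: 0.896
```

```bash
python3 - <<'E'
from h import *
plan([530,-211,220],77.93)
E
```

```text
t 9.3 pos [ 531.7 -212.5  102.8] F [ 0.3  0.  -0.7] open 0.896
shift(tool,m) [ 0.0012  0.0009 -0.1172] turn deg [-0.1   0.36 -0.15]
```

>>> apply_moves(targets=[[0,0,-0.01,0,0.3,0,0],[0,0,-0.02,0,0,0,0],[0,0,-0.03,0,0,0,0],[0,0,-0.04,0,0,0,0],[0,0,-0.04,0,0,0,0],[0,0,-0.03,0,0,0,0],[0.04,0,0,0,0,0,0],[0.04,0,0,0,0,0,0],[0.04,0,0,0,0,0,0],[0,0,0,0,0,0,0]])

```text
t: 10.3
tool_pos: [411.5, -186.1, 286.4]
tcp_rot: [0.106, 0.994, -0.002, 0.002]
ft_force: [0.0, -0.8, -0.1]
opening: 1.001
```

```bash
python3 - <<'E'
from h import *
s=snap('scene','s4');t=snap('top','t4')
a=cv2.resize(s['color'][120:270,220:400],(400,333));b=cv2.resize(t['color'][170:310,240:480],(400,233))
o=np.zeros((333,800,3),np.uint8);o[:,:400]=a;o[:233,400:]=b;cv2.imwrite('pics/c4.png',o)
hsv=cv2.cvtColor(t['color'],cv2.COLOR_BGR2HSV)
for nm,lo,hi,x0,x1,z in(('red',(0,150,60),(8,255,255),380,480,140),('yel',(15,130,80),(32,255,255),230,300,170)):
    q=cv2.inRange(hsv,lo,hi)[190:310,x0:x1];p=np.argwhere(q)[:,::-1]+[x0,190];print(nm,len(p),p.mean(0),ray(t,*p.mean(0),z).round(1))
E
```

```text
red 75 [443.89333333 250.69333333] [ 528.8 -211.9  140. ]
yel 100 [253.05 216.97] [581.  131.4 170. ]
```

View pics/c4.png

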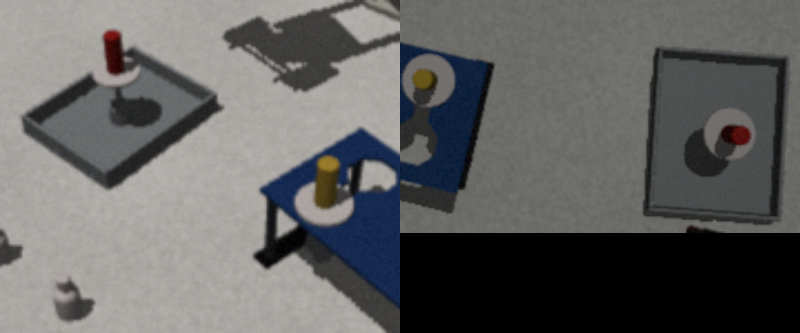

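The red stirrer stands upright near the tray centre at about (529,−212). The yellow one is unmoved, with its blob at (253.1,217.0) against (253.1,216.9) at the start. The arm is clear.

```bash
python3 -c "
from h import *
print(arm.state()['qd'].round(3)); print(ticket.sign_off())"
```

```text
[ 0.006  0.039 -0.039  0.001 -0.007  0.001]
the job is handed in; nothing more can be done
None
```

I slid the red stirrer along its slot to the wide end, lifted it out, and stood it upright in the grey tray. I handed the job in at about 10.4 s on the robot's clock; no verdict was reported.

- **Slide and lift:** I held the stirrer about 5 mm clear of the plate while sliding. The tool stood at x ≈ −38 mm in the rack frame at the wide end, and I centred it to about −33 mm before lifting. The foot came out with no contact force showing in the readings between moves.
- **Red stirrer:** in the final pictures it stands upright at about (529, −212) mm, roughly 5 mm from my estimate of the tray's centre. I judged "upright" by eye and did not measure the tilt.
- **Yellow stirrer:** its position in the top view shifted by less than 0.1 pixel from the start.
- **Robot:** the gripper was open and clear of everything. The highest reading I saw was about 11 N, when the foot touched the tray floor.

The red position measured from the top and wrist cameras differed by about 3 mm, which did not matter for this job.

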